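Stir the glazed beads in the art-room bowl

TASK

The glazed beads in the blue bowl have to be stirred up before the class uses them. Take the red-topped wooden stick out of its stand, stir the beads round with its lower end for three full turns, in wide circles down at the bottom of the bowl, so that the orange bead ends up clearly elsewhere in the bowl, and then let go of the stick, leaving it standing or leaning in the bowl among the beads. Leave the paint brush standing in its stand.

Things in the scene. Friction and masses are not known exactly. Their poses are not given: they have to be found in the camera images.
- stick_mid (a point): The stirring stick: a round light-wood rod, 16 mm in diameter, 200 mm long, 55 g, top 24 mm red, lowest 40 mm a heavy steel sleeve of the same width. It starts upright, loose in a hole (45 mm deep, 3 mm wider than the stick) of one of two alike wooden stands: blocks 64 x 64 mm, 55 mm high, fixed to the table. This point is half-way up the stick, on its axis; z runs along it to the red top.
- stick_tip (a point): The centre of the stick's flat lower end, the steel end, 100 mm below the mid-point and at the start 10 mm above the table, so that 155 mm of stick stands free above the block; z axis towards the red top.
- bowl: Blue ceramic bowl holding the beads, on a thin black rubber disc, stuck to the table so that it does not shift. Origin: the centre of its underside, on the table; z up; x and y may point anywhere. 80 mm high; flat inner floor 6 mm above the origin, 39 mm in radius; the wall leans out to 54 mm inner radius at 34 mm height, then rises steeply to the mouth, 60 mm in inner radius; wall 5 mm thick.
- orange_bead_center (a point): Centre of the orange bead, a slippery 22 mm ball of 13 g. It lies in the bowl with six like it, three white and three teal: at the start one layer in a ring, their centres about 29 mm from the bowl's axis, the middle of the floor free. There is room for the stick to push them about.
- brush_mid (a point): The wrong tool: a black-handled paint brush with brown bristles at the top, 142 mm long, 20 mm across at most, standing loose in the other wooden stand, foot 10 mm above the table. This point is 70 mm above its foot, on its axis; the top of the bristles is about 152 mm above the table.

How it is judged:
On the way, in this order (a step that is already met when the one before it is completed fails the run):
1. the stick is lifted out of its stand (height (world z) of stick_tip above 0.075 m), for 0.1 s.
2. stirring, turn 1: the stick's lower end, down among the beads, is more than 10 mm off the bowl's centre at one side (z of stick_tip in the frame of bowl between 0 and 0.03 m and horizontal distance between stick_tip and bowl below 0.06 m and x of stick_tip in the frame of bowl above 0.01 m).
3. stirring, turn 1: the stick's lower end, down among the beads, is more than 10 mm off the bowl's centre at a quarter further (z of stick_tip in the frame of bowl between 0 and 0.03 m and horizontal distance between stick_tip and bowl below 0.06 m and x of stick_tip in the frame of bowl between -0.01 and 0.01 m and (y of stick_tip in the frame of bowl above 0.01 m or y of stick_tip in the frame of bowl below -0.01 m)).
4. stirring, turn 1: the stick's lower end, down among the beads, is more than 10 mm off the bowl's centre at the opposite side (z of stick_tip in the frame of bowl between 0 and 0.03 m and horizontal distance between stick_tip and bowl below 0.06 m and x of stick_tip in the frame of bowl below -0.01 m).
5. stirring, turn 1: the stick's lower end, down among the beads, is more than 10 mm off the bowl's centre at a quarter further (all of step 3).
6. stirring, turn 2: the stick's lower end, down among the beads, is more than 10 mm off the bowl's centre at one side (all of step 2).
7. stirring, turn 2: the stick's lower end, down among the beads, is more than 10 mm off the bowl's centre at a quarter further (all of step 5).
8. stirring, turn 2: the stick's lower end, down among the beads, is more than 10 mm off the bowl's centre at the opposite side (all of step 4).
9. stirring, turn 2: the stick's lower end, down among the beads, is more than 10 mm off the bowl's centre at a quarter further (all of step 7).
10. stirring, turn 3: the stick's lower end, down among the beads, is more than 10 mm off the bowl's centre at one side (all of step 6).
At the end, for the whole second after the job is handed in: The stick is let go and at rest, its lower end in the bowl (within 60 mm of its axis, under 45 mm above the table), leaning less than 69 degrees from upright; the orange bead is in the bowl, over 10 mm from where it started; the brush has not been moved over 30 mm (horizontal distance between each of stick_tip, orange_bead_center and bowl below 0.06 m and z of stick_tip in the frame of bowl between 0 and 0.045 m and z of orange_bead_center in the frame of bowl between 0 and 0.06 m and distance of orange_bead_center from where it was at the start of the episode above 0.01 m and angle between stick_mid's own z axis and vertical below 1.2 rad and linear speed of stick below 0.03 m/s); the robot touches nothing.
It fails at once if the paint brush is moved by more than 30 mm (distance of brush_mid from where it was at the start of the episode above 0.03 m).
It also fails if it takes over 64 s, if anything falls off the work surface, if the arm or the gripper's body presses on something with over 40 N, if the wrist force passes 120 N, or if a joint passes its speed limit or range.

ROBOT

A 7-joint arm with a two-finger parallel gripper is mounted at the origin on the work surface. World frame = base frame: x ahead of the robot, y to its left, z up, the work surface at z = 0. Lengths are in m, angles in rad, forces in N, time in s.
With the tool pointing down it reaches from about 0.4 to 0.85 m from the base axis. Payload 10.4 kg.
Tool frame: the origin (TCP) lies at the very end of the fingers, on their centre line; the grasp point (between the pads) lies 19 mm behind it; z points along the fingers, y is the direction in which the jaws open and shut (so a half turn about z gives the same grasp; the last joint's range is limited). The gripper opens to 85 mm and grips with 20 to 120 N. Pads are 22 mm wide; open, the fingers measure 114 mm over their backs; the gripper's body (76 mm by 85 mm) begins 54 mm behind the grasp point. The pads swing forward as they close: fully open they stand 13 mm farther back than shut.
Start: joints at [1.159, 0.332, -0.065, 1.46, 0.022, 1.35, -0.088], TCP at [0.237, -0.578, 0.231] pointing down, gripper open.
Joint ranges: [-2.6, 2.6], [-0.5, 2.12], [-1.47, 1.34], [0.16, 2.42], [-1.27, 4.41], [0.06, 2.06], [-2.6, 2.6]. Speed limits (rad/s): [2.22, 2.22, 2.79, 2.79, 3.14, 3.14, 3.14].

INTERFACE

Orientations are given as a unit quaternion [x, y, z, w].
In Python, from workcell import get_obs, camera, camera_info, hand_in gives the robot as it stands.
- The arm moves only by the tool move_arm, never from a script. Its argument "moves" is a list of rows, each a list of 3 entries, a list of its own where there are three numbers: the shift along the tool's x, y, z in units of 25 mm (1.0 is 25 mm), then the turn, a rotation vector about the tool's x, y, z in degrees, then the opening, from 0 (shut) to 1 (fully open). A call has 1 to 5 rows; each row shifts and turns the commanded pose from where the row before left it, along the tool's axes as they then stand; what a row does not reach is not made up. A row lasts 1/8 s, in which the tool goes at most 62.5 mm and 10.7 degrees, less where a joint would pass 70% of its speed; a pose out of reach is approached as far as the arm can. A call is refused whole if a number of a shift passes 1 or a number of a turn 10.7, either way. A call with a gripper value outside its range is refused whole. The fingers move at their own pace and stop on an object; "squeeze" is the grip in N (left out, the last holds). Time passes only in rows, so rows that do not move let the fingers close. It gives the time, the measured TCP pose, the force and the opening at its end, in the units of the state.
- get_obs(): the state, without advancing time (a new reading comes with each control period).
- camera(name): name is "scene" or "top" or "wrist"; returns the picture (384x512x3 uint8, red, green, blue); there is no depth.
- camera_info(name): a dict with "fx", "fy", "cx", "cy" (pixels), "origin" and "rotation" of the camera in the world. Camera axes: x right, y down, z forward; pixel columns grow to the right and rows downward; lengths in m; the calibration is good to about 2 mm. The wrist camera is an equidistant fisheye: a pixel r from the principal point sees the ray r / f radians off the axis. A picture is of the moment at which its call begins: read the wrist's pose just before it. camera_info takes no time and is no camera call; for the wrist camera it gives the pose at the moment of the call.
- hand_in(): hands the job in, once; it reports no verdict.
The state is a dict: "clock": time; "joint_pos": joint angles; "joint_velocities": joint speeds; "tau": joint torques, N m; "position": TCP position; "ee_rot": TCP orientation; "ft_force": force on the tool from outside, world axes, zero at the start; "torque": the same for the moment, N m; "grip_width": opening from 0.0 (shut) to 1.0 (fully open).
Only numpy, scipy, OpenCV 4.12 (cv2) and the standard library are available. Lean on these libraries where they do the work, as an engineer would, in place of code of your own. Each camera call takes 0.05 s, during which the arm holds its last target. There are 200 camera calls.

## Working session

There is one attempt and no reset: what is moved stays moved. The work goes in short steps, Python scripts to look and compute and a tool call to move; the robot and the scene stay as the last step left them, time stands still between calls to the robot, and variables do not carry over. Pictures are saved under pics/ and viewed, about 8 in all and at most 12, crops included, and the job is handed in when it is done.

Besides the shell and the picture viewer there is one more tool, called as name(argument=value, ...), one argument or row to a line, values as JSON. move_arm: Moves the arm, as the interface text tells. Its arguments: {"type":"object","properties":{"moves":{"type":"array","items":{"type":"array"}},"squeeze":{"type":"number"}},"required":["moves"]}

```bash
mkdir -p pics; python3 - <<'E'
from workcell import *
import cv2,numpy as np
o=get_obs();print({k:np.round(o[k],3) for k in o})
for n in("scene","top"):
    im=camera(n);cv2.imwrite(f"pics/{n}0.png",im[:,:,::-1]);i=camera_info(n);print(n,{k:np.round(i[k],4).tolist() if k not in() else 0 for k in i if k in("fx","fy","cx","cy","origin","rotation")})
a=np.hstack([cv2.imread("pics/scene0.png"),cv2.imread("pics/top0.png")]);cv2.imwrite("pics/both0.png",cv2.resize(a,(800,300),interpolation=cv2.INTER_AREA))
E
```

```text
{'clock': np.float64(0.0), 'joint_pos': array([ 1.159,  0.333, -0.065,  1.461,  0.022,  1.35 , -0.088]), 'joint_velocities': array([ 0.   ,  0.   , -0.001,  0.001, -0.001,  0.001, -0.001]), 'tau': array([ 1.0000e-03, -6.2544e+01,  4.9000e-02, -3.9161e+01,  1.6000e-02,
        1.0000e-02, -0.0000e+00]), 'position': array([ 0.237, -0.578,  0.231]), 'ee_rot': array([ 0.981,  0.193, -0.   , -0.001]), 'ft_force': array([-0.31 , -0.127,  1.497]), 'torque': array([-0.024, -0.001,  0.011]), 'grip_width': np.float64(1.0)}
scene {'fx': 377.8808, 'fy': 377.8808, 'cx': 257.0203, 'cy': 192.2776, 'origin': [0.7732, -0.3865, 0.6921], 'rotation': [0.9044, 0.2661, -0.0918, -0.3208]}
top {'fx': 412.6871, 'fy': 412.6871, 'cx': 258.4831, 'cy': 189.6119, 'origin': [0.4573, 0.0204, 1.0662], 'rotation': [0.711, -0.7027, 0.0187, -0.0203]}
```

View pics/scene0.png

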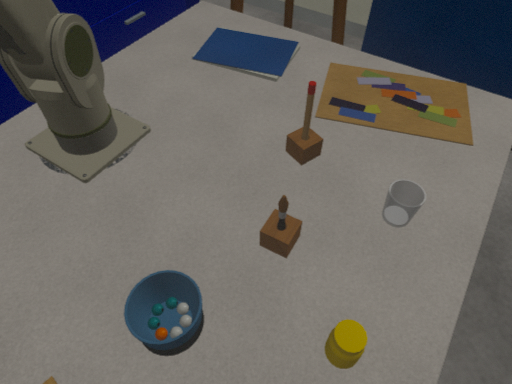

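View pics/top0.png

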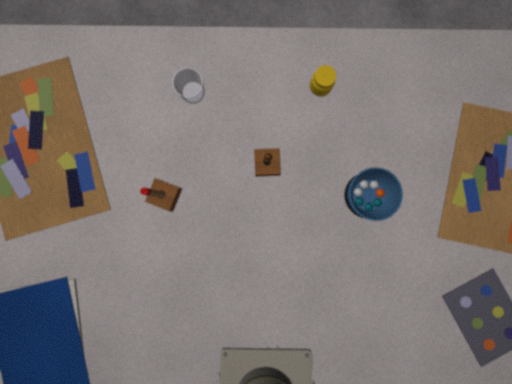

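Scene view: the red-topped stick stands in the far stand, with its red top at (311,88). The brush is in the near stand at (283,215). The bowl is at (165,310) with the orange bead at (162,333). In the top view the stick top is at (146,191), the bowl at (375,194) and the orange bead at (380,193).

```bash
cat > h.py <<'E'
from workcell import *
import cv2,numpy as np
from scipy.spatial.transform import Rotation as R
def rays(n,px,i=None):
    i=i or camera_info(n);px=np.atleast_2d(px).astype(float)
    d=np.c_[(px[:,0]-i["cx"])/i["fx"],(px[:,1]-i["cy"])/i["fy"],np.ones(len(px))]
    if n=="wrist":
        r=np.hypot(d[:,0],d[:,1]);d=np.c_[d[:,:2]*(np.sin(r)/r)[:,None],np.cos(r)]
    q=np.array(i["rotation"]);M=q if q.shape==(3,3) else R.from_quat(q).as_matrix()
    return np.array(i["origin"]),d@M.T
def onplane(n,px,z,i=None):
    o,d=rays(n,px,i);return o+d*((z-o[2])/d[:,2])[:,None]
def tri(a,pa,b,pb):
    o1,d1=rays(a,pa);o2,d2=rays(b,pb);A=np.c_[d1[0],-d2[0]];t=np.linalg.lstsq(A,o2-o1,rcond=None)[0]
    p,q=o1+t[0]*d1[0],o2+t[1]*d2[0];return (p+q)/2,np.linalg.norm(p-q)
def mask(im,lo,hi,box=None):
    m=cv2.inRange(cv2.cvtColor(im,cv2.COLOR_RGB2HSV),lo,hi)
    if box: z=np.zeros_like(m);x0,y0,x1,y1=box;z[y0:y1,x0:x1]=m[y0:y1,x0:x1];m=z
    return m
def cen(m): y,x=np.nonzero(m);return np.array([x.mean(),y.mean()]),len(x)
E
python3 - <<'E'
from h import *
S=cv2.imread("pics/scene0.png")[:,:,::-1];T=cv2.imread("pics/top0.png")[:,:,::-1]
p={}
for n,im,bs,bo,bb in(("scene",S,(295,70,330,110),(150,320,175,345),(110,260,220,365)),("top",T,(130,175,165,205),(365,180,395,205),(335,155,415,230))):
    m=mask(im,(0,150,90),(6,255,255),bs)|mask(im,(172,150,90),(180,255,255),bs);r,k=cen(m)
    y,x=np.nonzero(m);print(n,"red",r,k,x.min(),x.max(),y.min(),y.max())
    o,k2=cen(mask(im,(6,180,120),(16,255,255),bo));print("or",o,k2)
    bm=mask(im,(95,90,40),(118,255,255),bb);c=max(cv2.findContours(bm,0,1)[0],key=cv2.contourArea);h=cv2.convexHull(c)
    print("bowl",cv2.fitEllipse(h))
    e=onplane(n,h[:,0],0.08);print("rim plane circle",cv2.minEnclosingCircle(e[:,:2].astype(np.float32)))
    p[n]=(r,o)
    print("orange z.017",onplane(n,o,.017), "red z.198",onplane(n,r,.198))
print("red",tri("scene",p["scene"][0],"top",p["top"][0]));print("or",tri("scene",p["scene"][1],"top",p["top"][1]))
for n,im,b in(("scene",S,(280,125,330,170)),("top",T,(142,172,190,215)),("scene",S,(255,208,305,258)),("top",T,(245,140,290,182))):
    m=mask(im,(5,90,50),(20,255,255),b);m=cv2.morphologyEx(m,cv2.MORPH_OPEN,np.ones((11,11)));c=max(cv2.findContours(m,0,1)[0],key=cv2.contourArea);print(n,cv2.minAreaRect(c)[0],onplane(n,cv2.minAreaRect(c)[0],.04),cv2.minAreaRect(c)[1:])
c=[cv2.resize(S[60:180,270:350],(320,480),interpolation=2),cv2.resize(T[165:225,130:190],(480,480),interpolation=2)]
cv2.imwrite("pics/crop1.png",np.hstack(c)[:,:,::-1])
E
```

```text
scene red [312.  83.] 29 309 315 81 85
or [161.64383562 331.87671233] 73
bowl ((163.66217041015625, 309.15216064453125), (74.3333740234375, 80.64664459228516), 39.160701751708984)
rim plane circle ((0.5108420252799988, -0.2604884207248688), 0.0687490701675415)
orange z.017 [[ 0.51075519 -0.28377331  0.017     ]] red z.198 [[0.49375945 0.27683525 0.198     ]]
top red [144.48780488 191.02439024] 41 141 148 188 194
or [379.70588235 192.5       ] 34
bowl ((374.1514587402344, 193.79454040527344), (51.34601974487305, 55.56208038330078), 90.75690460205078)
rim plane circle ((0.505650520324707, -0.2525273859500885), 0.06652335077524185)
orange z.017 [[ 0.51141427 -0.2853685   0.017     ]] red z.198 [[0.49941262 0.26282608 0.198     ]]
red (array([0.4997277 , 0.26005769, 0.20992962]), np.float64(0.002076690552696513))
or (array([ 0.51150553, -0.28438036,  0.01956587]), np.float64(0.0006469347769065145))
scene (303.5, 144.0) [[0.50434078 0.25119203 0.04      ]] ((30.0, 33.0), 90.0)
top (163.5, 194.5) [[0.49896488 0.25935071 0.04      ]] ((25.0, 25.0), 90.0)
scene (279.5, 235.5) [[ 0.59017884 -0.01113392  0.04      ]] ((35.0, 39.0), 90.0)
top (266.5, 154.5) [[0.60212403 0.00398819 0.04      ]] ((11.0, 23.0), 90.0)
```

View pics/crop1.png

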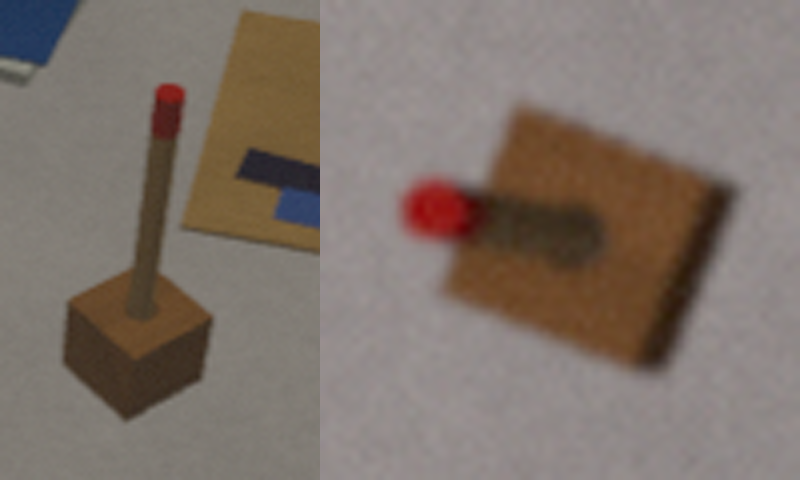

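```bash
python3 - <<'E'
from h import *
from scipy.optimize import least_squares as L
S=cv2.imread("pics/scene0.png")[:,:,::-1];T=cv2.imread("pics/top0.png")[:,:,::-1]
def fit(P,r): 
    f=L(lambda c:np.hypot(*(P-c).T)-r,P.mean(0),loss="soft_l1",f_scale=.002);return f.x,np.sqrt(np.mean(f.fun**2))
for n,im,bb in(("scene",S,(110,260,220,365)),("top",T,(335,155,415,230))):
    bm=mask(im,(95,90,40),(118,255,255),bb);c=max(cv2.findContours(bm,0,1)[0],key=cv2.contourArea);h=cv2.convexHull(c)[:,0]
    P=onplane(n,h,.08)[:,:2];o=np.array(camera_info(n)["origin"])[:2];u=P.mean(0)-o;u/=np.linalg.norm(u)
    k=(P-P.mean(0))@u>-.01;print(n,"rim",fit(P[k],.065))
    B=[]
    for lo,hi in(((80,100,50),(94,255,255)),((0,0,120),(180,60,255)),((6,180,120),(16,255,255))):
        m=mask(im,lo,hi,(130,290,195,345) if n=="scene" else(352,176,388,212));k,_,st,ce=cv2.connectedComponentsWithStats(m)
        for s,c in zip(st[1:],ce[1:]):
            if s[4]>8: B.append(c);print(c.round(1),s[4],onplane(n,c,.018)[0].round(4))
E
```

```text
scene rim (array([ 0.50826712, -0.2587295 ]), np.float64(0.001401581266226879))
[171.3 302.2] 104 [ 0.4895 -0.2331  0.018 ]
[156.9 308.9] 100 [ 0.4757 -0.2571  0.018 ]
[153.2 322.3] 106 [ 0.487  -0.2793  0.018 ]
[183.3 305.9] 45 [ 0.5128 -0.2264  0.018 ]
[186.4 318.2] 48 [ 0.5322 -0.2413  0.018 ]
[176.6 330.2] 52 [ 0.5314 -0.2674  0.018 ]
[134.  340.7] 75 [ 0.481  -0.3215  0.018 ]
[161.6 331.9] 73 [ 0.5111 -0.2839  0.018 ]
top rim (array([ 0.50455662, -0.25300241]), np.float64(0.0015649172063071314))
[359. 201.] 37 [ 0.4892 -0.2324  0.018 ]
[377.1 202.2] 37 [ 0.4867 -0.2783  0.018 ]
[368.4 206.3] 35 [ 0.4759 -0.2563  0.018 ]
[363.2 183.8] 39 [ 0.5329 -0.2433  0.018 ]
[373.  183.9] 42 [ 0.533 -0.268  0.018]
[357.2 191.1] 41 [ 0.5142 -0.2279  0.018 ]
[379.7 192.5] 34 [ 0.5114 -0.2851  0.018 ]
```

move_arm(
  moves=[
    [[0,0,-0.5],[0,0,7.4],1],
    [[0,0,-0.5],[0,0,7.4],1],
    [[0,0,-0.5],[0,0,7.4],1],
    [[0.8,-1,0],[0,0,0],1],
    [[0.8,-1,0],[0,0,0],1],
  ],
)

```text
clock: 0.72
position: [0.2771, -0.5276, 0.2684]
ee_rot: [1.0, 0.0, -0.0, -0.0]
ft_force: [0.9, 1.7, -0.1]
grip_width: 1.0
```

move_arm(
  moves=[
    [[0.44,-1,0],[0,0,0],1],
    [[0.44,-1,0],[0,0,0],1],
    [[0.44,-1,0],[0,0,0],1],
    [[0.44,-1,0],[0,0,0],1],
    [[0.44,-1,0],[0,0,0],1],
  ],
)

```text
clock: 1.35
position: [0.3319, -0.4022, 0.2685]
ee_rot: [1.0, 0.001, -0.0, -0.0]
ft_force: [-0.3, 0.4, -0.7]
grip_width: 0.998
```

move_arm(
  moves=[
    [[0.44,-1,0],[0,0,0],1],
    [[0.44,-1,0],[0,0,0],1],
    [[0.44,-1,0],[0,0,0],1],
    [[0.44,-1,0],[0,0,0],1],
    [[0.44,-1,0],[0,0,0],1],
  ],
)

```text
clock: 1.98
position: [0.3866, -0.2772, 0.2685]
ee_rot: [1.0, 0.001, -0.0, -0.0]
ft_force: [-0.3, -0.4, -0.8]
grip_width: 0.997
```

move_arm(
  moves=[
    [[0.44,-1,0],[0,0,0],1],
    [[0.44,-1,0],[0,0,0],1],
    [[0.44,-1,0],[0,0,0],1],
    [[0.44,-1,0],[0,0,0],1],
    [[0.44,-1,0],[0,0,0],1],
  ],
)

```text
clock: 2.6
position: [0.4415, -0.1522, 0.2686]
ee_rot: [1.0, 0.001, -0.0, -0.0]
ft_force: [0.9, 0.9, -0.3]
grip_width: 1.002
```

move_arm(
  moves=[
    [[0.44,-1,0],[0,0,0],1],
    [[0.44,-1,0],[0,0,0],1],
    [[0.44,-1,0],[0,0,0],1],
    [[0.44,-1,0],[0,0,0],1],
    [[0.44,-1,0],[0,0,0],1],
  ],
)

```text
clock: 3.22
position: [0.4963, -0.0272, 0.2686]
ee_rot: [1.0, 0.001, -0.0, 0.0]
ft_force: [0.0, 0.2, -0.2]
grip_width: 0.997
```

move_arm(
  moves=[
    [[0,-1,0],[0,0,0],1],
    [[0,-1,0],[0,0,0],1],
    [[0,-1,0],[0,0,0],1],
    [[0,-1,0],[0,0,0],1],
    [[0,-1,0],[0,0,0],1],
  ],
)

```text
clock: 3.85
position: [0.4958, 0.0977, 0.2685]
ee_rot: [1.0, 0.001, -0.0, 0.0]
ft_force: [0.6, -0.4, -0.7]
grip_width: 1.0
```

move_arm(
  moves=[
    [[0.16,-1,0],[0,0,0],1],
    [[0,-1,0],[0,0,0],1],
    [[0,-1,0],[0,0,0],1],
    [[0,-1,0],[0,0,0],1],
    [[0,-1,0],[0,0,0],1],
  ],
)

```text
clock: 4.47
position: [0.4997, 0.2226, 0.2685]
ee_rot: [1.0, 0.001, -0.0, 0.0]
ft_force: [0.9, -0.2, 0.3]
grip_width: 0.997
```

move_arm(
  moves=[
    [[0,-1,0],[0,0,0],1],
    [[0,-0.45,0],[0,0,0],1],
    [[0,0,0],[0,0,0],1],
    [[0,0,0],[0,0,0],1],
  ],
)

```text
clock: 4.97
position: [0.5002, 0.2571, 0.2687]
ee_rot: [1.0, 0.0, 0.0, 0.0]
ft_force: [0.2, 0.6, -0.2]
grip_width: 1.001
```

```bash
python3 - <<'E'
from h import *
o=get_obs();print(o["position"]);i=camera_info("wrist");im=camera("wrist");cv2.imwrite("pics/w1.png",im[:,:,::-1])
m=mask(im,(0,150,60),(6,255,255))|mask(im,(172,150,60),(180,255,255));k,_,st,ce=cv2.connectedComponentsWithStats(m)
for s,c in zip(st[1:],ce[1:]):
    if s[4]>30: print(s,c,onplane("wrist",c,.21,i)[0].round(4))
P=camera("top");cv2.imwrite("pics/t1.png",P[:,:,::-1])
E
```

```text
[0.50016071 0.25711651 0.26868051]
[238 185  22  31 556] [248.47841727 200.77158273] [0.5035 0.2618 0.21  ]
```

View pics/w1.png

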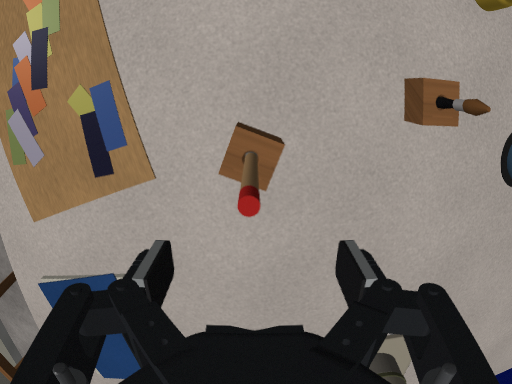

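The wrist view shows the red top at (249,205), close to centred between the fingers, with the stick standing upright. I'll descend and grip.

move_arm(
  moves=[
    [[0.04,-0.16,0.9],[0,0,0],1],
    [[0,0,0.9],[0,0,0],1],
    [[0,0,0.9],[0,0,0],1],
    [[0,0,0.9],[0,0,0],1],
    [[0,0,0.95],[0,0,0],1],
  ],
  squeeze=60,
)

```text
clock: 5.7
position: [0.5012, 0.2614, 0.1545]
ee_rot: [1.0, 0.0, 0.0, 0.0]
ft_force: [0.6, -0.7, -0.1]
grip_width: 1.002
```

move_arm(
  moves=[
    [[0,0,0],[0,0,0],0.4],
    [[0,0,0],[0,0,0],0.2],
    [[0,0,0],[0,0,0],0],
    [[0,0,0],[0,0,0],0],
    [[0,0,0],[0,0,0],0],
  ],
)

```text
clock: 6.32
position: [0.5013, 0.2623, 0.1559]
ee_rot: [1.0, 0.001, 0.001, -0.0]
ft_force: [-0.6, -1.7, 5.6]
grip_width: 0.156
```

move_arm(
  moves=[
    [[0,0,0],[0,0,0],0],
    [[0,0,0],[0,0,0],0],
    [[0,0,0],[0,0,0],0],
  ],
)

```text
clock: 6.7
position: [0.5013, 0.2623, 0.1559]
ee_rot: [1.0, 0.001, 0.001, -0.0]
ft_force: [0.2, -1.3, 6.9]
grip_width: 0.159
```

move_arm(
  moves=[
    [[0,0,-0.4],[0,0,0],0],
    [[0,0,-0.8],[0,0,0],0],
    [[0,0,-1],[0,0,0],0],
    [[0,0,-1],[0,0,0],0],
    [[0,0,-1],[0,0,0],0],
  ],
)

```text
clock: 7.32
position: [0.5008, 0.2625, 0.2623]
ee_rot: [1.0, 0.001, 0.0, -0.0]
ft_force: [0.2, 0.2, -0.0]
grip_width: 0.161
```

move_arm(
  moves=[
    [[0,0,-0.6],[0,0,0],0],
    [[0,0.5,0],[0,0,0],0],
    [[0,1,0],[0,0,0],0],
    [[0,1,0],[0,0,0],0],
    [[0,1,0],[0,0,0],0],
  ],
)

```text
clock: 7.95
position: [0.5005, 0.1727, 0.274]
ee_rot: [1.0, 0.0, -0.001, 0.0]
ft_force: [0.7, 0.4, -1.2]
grip_width: 0.157
```

```bash
python3 - <<'E'
from h import *
print(get_obs()["position"])
c=[]
for n in("scene","top","wrist"):
    i=camera_info(n);im=camera(n);cv2.imwrite(f"pics/{n}2.png",im[:,:,::-1]);c.append(cv2.resize(im,(400,300)))
cv2.imwrite("pics/b2.png",np.hstack([c[0],c[2]])[:,:,::-1])
E
```

```text
[0.50050609 0.17273886 0.27397209]
```

View pics/b2.png

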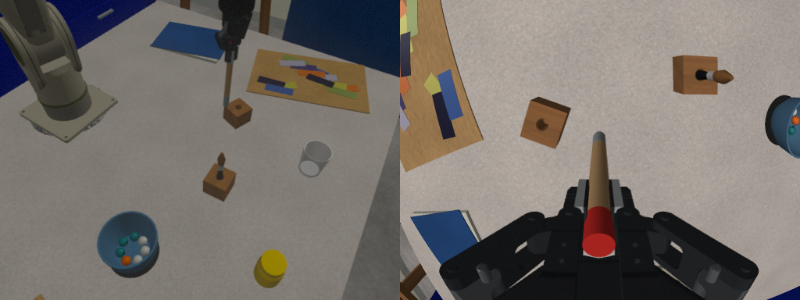

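The stick is held upright and clear of its stand, with the tip at about (255,173) in the wrist view. The brush is undisturbed. Next is the move over the bowl.

move_arm(
  moves=[
    [[0,1,0],[0,0,0],0],
    [[0,1,0],[0,0,0],0],
    [[0,1,0],[0,0,0],0],
    [[0,1,0],[0,0,0],0],
    [[0,1,0],[0,0,0],0],
  ],
)

```text
clock: 8.72
position: [0.5008, 0.0496, 0.2745]
ee_rot: [1.0, 0.001, -0.0, -0.0]
ft_force: [-0.2, 0.2, 0.3]
grip_width: 0.155
```

move_arm(
  moves=[
    [[0,1,0],[0,0,0],0],
    [[0,1,0],[0,0,0],0],
    [[0,1,0],[0,0,0],0],
    [[0,1,0],[0,0,0],0],
    [[0,1,0],[0,0,0],0],
  ],
)

```text
clock: 9.35
position: [0.5011, -0.0753, 0.2745]
ee_rot: [1.0, 0.001, -0.0, -0.0]
ft_force: [-0.5, 0.1, -0.8]
grip_width: 0.157
```

move_arm(
  moves=[
    [[0.2,1,0],[0,0,0],0],
    [[0,1,0],[0,0,0],0],
    [[0,1,0],[0,0,0],0],
    [[0,1,0],[0,0,0],0],
    [[0,1,0],[0,0,0],0],
  ],
)

```text
clock: 9.98
position: [0.5065, -0.2003, 0.2744]
ee_rot: [1.0, 0.001, -0.0, -0.0]
ft_force: [0.8, -0.5, -0.7]
grip_width: 0.161
```

move_arm(
  moves=[
    [[0,1,0],[0,0,0],0],
    [[0,0.6,0],[0,0,0],0],
    [[0,0.5,0],[0,0,0],0],
    [[0,0,0],[0,0,0],0],
    [[0,0,0],[0,0,0],0],
  ],
)

```text
clock: 10.6
position: [0.5068, -0.2517, 0.2751]
ee_rot: [1.0, 0.001, 0.0, -0.0]
ft_force: [0.1, 0.1, -0.0]
grip_width: 0.155
```

```bash
python3 - <<'E'
from h import *
print(get_obs()["position"])
i=camera_info("wrist");w=camera("wrist");s=camera("scene")
cv2.imwrite("pics/w3.png",w[:,:,::-1]);cv2.imwrite("pics/s3.png",s[:,:,::-1])
print(onplane("wrist",(254.7,172.8),.128,i))
for x,y in((250,160),(255,173),(255,190)): print(onplane("wrist",(x,y),.128,i)[0])
cv2.imwrite("pics/b3.png",np.hstack([cv2.resize(s[170:370,70:270],(400,400)),cv2.resize(w[100:300,150:350],(400,400))])[:,:,::-1])
E
```

```text
[ 0.50680223 -0.25173054  0.275107  ]
[[ 0.50683791 -0.2515959   0.128     ]]
[ 0.52004717 -0.24687606  0.128     ]
[ 0.50662987 -0.25189875  0.128     ]
[ 0.48856684 -0.25196196  0.128     ]
```

View pics/b3.png

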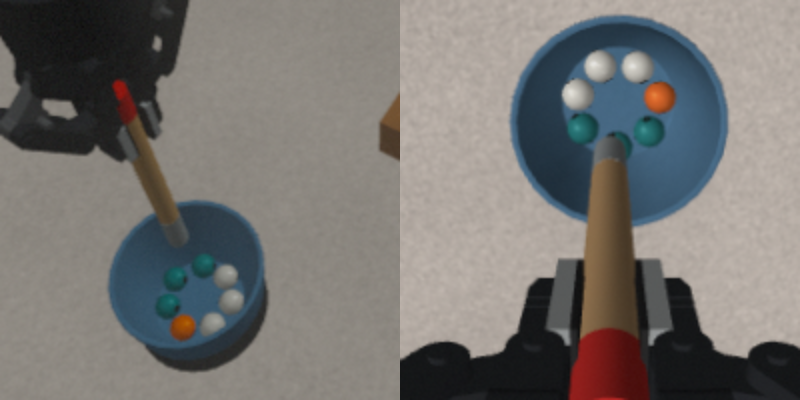

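The tip hangs over the bowl, with the wrist crop tip at (612,140) and the orange bead at (660,97) still in the ring. I'll lower it into the free middle.

move_arm(
  moves=[
    [[-0.04,0.16,0.5],[0,0,0],0],
    [[0,0,0.8],[0,0,0],0],
    [[0,0,0.8],[0,0,0],0],
    [[0,0,0.8],[0,0,0],0],
    [[0,0,0.6],[0,0,0],0],
  ],
)

```text
clock: 11.32
position: [0.505, -0.2567, 0.186]
ee_rot: [1.0, 0.001, -0.001, -0.0]
ft_force: [-1.1, -0.7, 0.1]
grip_width: 0.157
```

move_arm(
  moves=[
    [[0,0,0.5],[0,0,0],0],
    [[0,0,0.4],[0,0,0],0],
    [[0,0,0.3],[0,0,0],0],
    [[0,0,0],[0,0,0],0],
  ],
)

```text
clock: 11.82
position: [0.5054, -0.2567, 0.1572]
ee_rot: [1.0, 0.001, -0.0, -0.0]
ft_force: [1.0, 0.4, -0.8]
grip_width: 0.158
```

```bash
python3 - <<'E'
from h import *
print(get_obs()["position"])
w=camera("wrist");s=camera("scene")
cv2.imwrite("pics/b4.png",np.hstack([cv2.resize(s[200:360,90:250],(400,400)),cv2.resize(w[50:250,150:350],(400,400))])[:,:,::-1])
r=22/25
for k in range(13):
    a=np.pi*2*k/12;b=np.pi*2*(k+1)/12
    print(k,np.round([r*(np.cos(b)-np.cos(a)),r*(np.sin(b)-np.sin(a))],2))
E
```

```text
[ 0.50536342 -0.25668454  0.157194  ]
0 [-0.12  0.44]
1 [-0.32  0.32]
2 [-0.44  0.12]
3 [-0.44 -0.12]
4 [-0.32 -0.32]
5 [-0.12 -0.44]
6 [ 0.12 -0.44]
7 [ 0.32 -0.32]
8 [ 0.44 -0.12]
9 [0.44 0.12]
10 [0.32 0.32]
11 [0.12 0.44]
12 [-0.12  0.44]
```

View pics/b4.png

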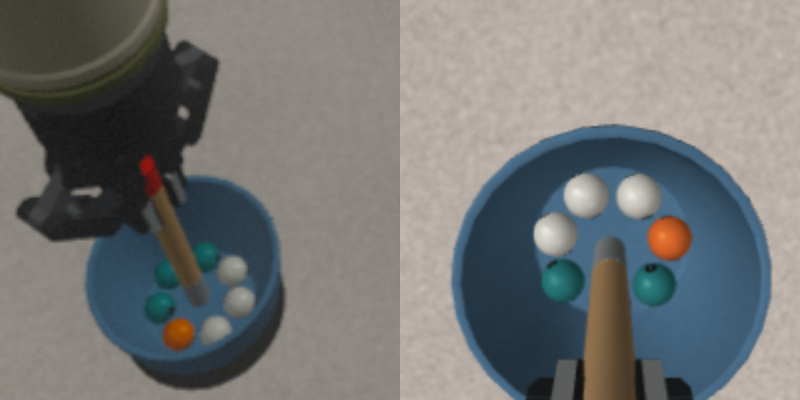

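The tip sits low in the free middle: scene crop (198,298), wrist crop (610,245). The orange bead is at (670,237) in the wrist crop. Now I'll spiral out and make the first turn.

move_arm(
  moves=[
    [[-0.17,-0.1,0],[0,0,0],0],
    [[0,-0.2,0],[0,0,0],0],
    [[0.17,-0.2,0],[0,0,0],0],
    [[0.32,-0.06,0],[0,0,0],0],
    [[0.36,0.17,0],[0,0,0],0],
  ],
  squeeze=100,
)

```text
clock: 12.55
position: [0.523, -0.247, 0.1577]
ee_rot: [1.0, 0.001, -0.0, 0.0]
ft_force: [-4.6, -0.0, 1.3]
grip_width: 0.147
```

move_arm(
  moves=[
    [[0.2,0.39,0],[0,0,0],0],
    [[-0.12,0.44,0],[0,0,0],0],
    [[-0.32,0.32,0],[0,0,0],0],
    [[-0.44,0.12,0],[0,0,0],0],
    [[-0.44,-0.12,0],[0,0,0],0],
  ],
)

```text
clock: 13.18
position: [0.4956, -0.2753, 0.1583]
ee_rot: [1.0, 0.001, 0.002, -0.0]
ft_force: [5.8, 2.7, 1.1]
grip_width: 0.149
```

move_arm(
  moves=[
    [[-0.32,-0.32,0],[0,0,0],0],
    [[-0.12,-0.44,0],[0,0,0],0],
    [[0.12,-0.44,0],[0,0,0],0],
    [[0.32,-0.32,0],[0,0,0],0],
    [[0.44,-0.12,0],[0,0,0],0],
  ],
)

```text
clock: 13.8
position: [0.5056, -0.2379, 0.1587]
ee_rot: [1.0, -0.0, 0.001, 0.003]
ft_force: [0.0, -7.5, 1.5]
grip_width: 0.154
```

```bash
python3 - <<'E'
from h import *
print(get_obs()["position"])
w=camera("wrist");s=camera("scene")
cv2.imwrite("pics/b5.png",np.hstack([cv2.resize(s[200:360,90:250],(400,400)),cv2.resize(w[50:250,150:350],(400,400))])[:,:,::-1])
E
```

```text
[ 0.50557206 -0.237864    0.15865028]
```

View pics/b5.png

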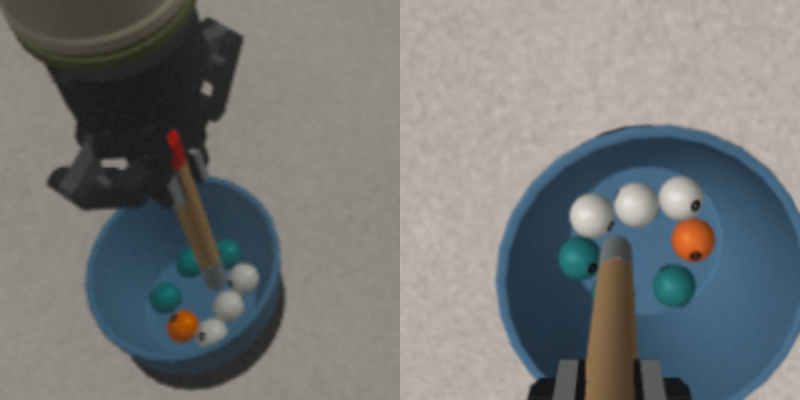

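The beads are shifting: the orange one is at scene crop (183,326), having moved only a little, and the forces are mild at about 8 N. I'll continue on a wider circle of 27 mm.

move_arm(
  moves=[
    [[0.54,-0.06,0],[0,0,0],0],
    [[0.4,0.4,0],[0,0,0],0],
    [[0.14,0.54,0],[0,0,0],0],
    [[-0.14,0.54,0],[0,0,0],0],
    [[-0.4,0.4,0],[0,0,0],0],
  ],
)

```text
clock: 14.52
position: [0.5192, -0.2801, 0.1573]
ee_rot: [1.0, 0.001, 0.001, -0.001]
ft_force: [4.2, 10.2, 2.6]
grip_width: 0.148
```

move_arm(
  moves=[
    [[-0.54,0.14,0],[0,0,0],0],
    [[-0.54,-0.14,0],[0,0,0],0],
    [[-0.4,-0.4,0],[0,0,0],0],
    [[-0.14,-0.54,0],[0,0,0],0],
    [[0.14,-0.54,0],[0,0,0],0],
  ],
)

```text
clock: 15.15
position: [0.4817, -0.2437, 0.158]
ee_rot: [1.0, 0.0, 0.0, 0.001]
ft_force: [3.6, -7.5, 2.5]
grip_width: 0.149
```

move_arm(
  moves=[
    [[0.4,-0.4,0],[0,0,0],0],
    [[0.54,-0.14,0],[0,0,0],0],
    [[0.54,0.14,0],[0,0,0],0],
    [[0.4,0.4,0],[0,0,0],0],
    [[0.14,0.54,0],[0,0,0],0],
  ],
)

```text
clock: 15.78
position: [0.5317, -0.2565, 0.1566]
ee_rot: [1.0, 0.001, -0.002, -0.001]
ft_force: [-7.4, 6.4, 2.8]
grip_width: 0.146
```

```bash
python3 - <<'E'
from h import *
print(get_obs()["position"])
w=camera("wrist");s=camera("scene")
cv2.imwrite("pics/b6.png",np.hstack([cv2.resize(s[200:360,90:250],(400,400)),cv2.resize(w[50:250,150:350],(400,400))])[:,:,::-1])
E
```

```text
[ 0.53169624 -0.25654383  0.15660275]
```

View pics/b6.png

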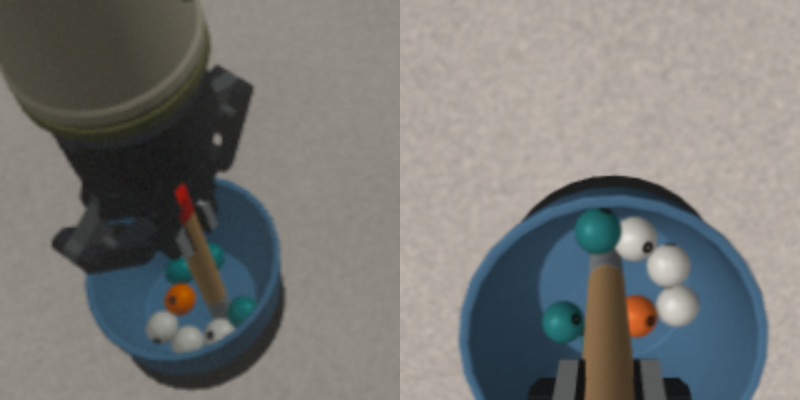

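All the beads have been carried round, and the orange one is now at scene crop (180,298), near the middle. I'll make about 1.7 more turns.

move_arm(
  moves=[
    [[-0.14,0.54,0],[0,0,0],0],
    [[-0.4,0.4,0],[0,0,0],0],
    [[-0.54,0.14,0],[0,0,0],0],
    [[-0.54,-0.14,0],[0,0,0],0],
    [[-0.4,-0.4,0],[0,0,0],0],
  ],
)

```text
clock: 16.5
position: [0.482, -0.2713, 0.1582]
ee_rot: [1.0, 0.0, 0.001, 0.001]
ft_force: [0.4, -0.8, -0.7]
grip_width: 0.148
```

move_arm(
  moves=[
    [[-0.14,-0.54,0],[0,0,0],0],
    [[0.14,-0.54,0],[0,0,0],0],
    [[0.4,-0.4,0],[0,0,0],0],
    [[0.54,-0.14,0],[0,0,0],0],
    [[0.54,0.14,0],[0,0,0],0],
  ],
)

```text
clock: 17.12
position: [0.5203, -0.2328, 0.1575]
ee_rot: [1.0, 0.001, 0.0, -0.0]
ft_force: [0.4, -0.0, 0.4]
grip_width: 0.15
```

move_arm(
  moves=[
    [[0.4,0.4,0],[0,0,0],0],
    [[0.14,0.54,0],[0,0,0],0],
    [[-0.14,0.54,0],[0,0,0],0],
    [[-0.4,0.4,0],[0,0,0],0],
    [[-0.54,0.14,0],[0,0,0],0],
  ],
)

```text
clock: 17.75
position: [0.5055, -0.2831, 0.1571]
ee_rot: [1.0, 0.001, 0.0, -0.002]
ft_force: [1.8, 1.3, -0.1]
grip_width: 0.15
```

move_arm(
  moves=[
    [[-0.54,-0.14,0],[0,0,0],0],
    [[-0.4,-0.4,0],[0,0,0],0],
    [[-0.14,-0.54,0],[0,0,0],0],
    [[0.14,-0.54,0],[0,0,0],0],
    [[0.4,-0.4,0],[0,0,0],0],
  ],
)

```text
clock: 18.38
position: [0.4923, -0.2356, 0.1587]
ee_rot: [1.0, 0.0, 0.001, 0.003]
ft_force: [3.2, -11.1, 2.1]
grip_width: 0.148
```

move_arm(
  moves=[
    [[0,0,0],[0,0,0],0],
    [[0,0,0],[0,0,0],0],
  ],
)

```text
clock: 18.62
position: [0.4928, -0.2345, 0.1583]
ee_rot: [1.0, 0.001, 0.001, 0.002]
ft_force: [4.0, -5.0, 0.8]
grip_width: 0.153
```

```bash
python3 - <<'E'
from h import *
print(get_obs()["position"])
w=camera("wrist");s=camera("scene")
m=mask(s,(6,180,100),(16,255,255),(100,260,220,365))
if m.any(): print(cen(m),onplane("scene",cen(m)[0],.02))
cv2.imwrite("pics/b7.png",np.hstack([cv2.resize(s[200:360,90:250],(400,400)),cv2.resize(w[50:250,150:350],(400,400))])[:,:,::-1])
E
```

```text
[ 0.49280682 -0.23452524  0.15826375]
(array([186.10227273, 310.94318182]), 88) [[ 0.52390514 -0.23156484  0.02      ]]
```

View pics/b7.png

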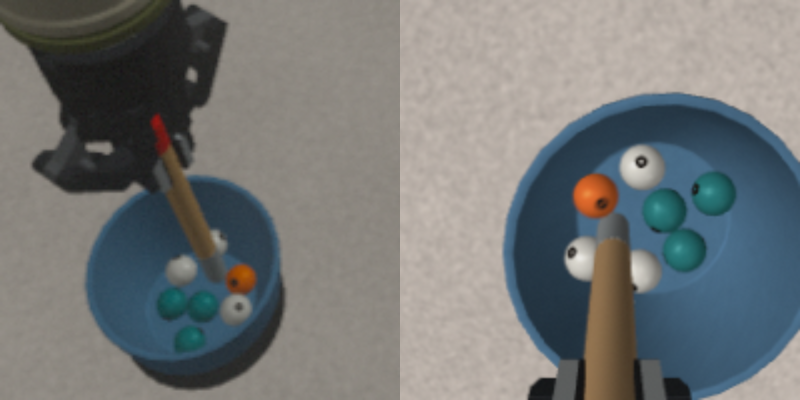

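```bash
python3 - <<'E'
from h import *
i=camera_info("wrist")
s=(90+215/2.5,200+271/2.5);w=(150+213/2,50+222/2)
for z in(.012,.02):print(z,onplane("scene",s,z),onplane("wrist",w,z,i))
print("initial tip (b4)",onplane("scene",(90+198/2.5,200+297/2.5),.012)) # TCP .5054 -.2567
print("b5",onplane("scene",(90+216/2.5,200+280/2.5),.012)) # TCP .5056 -.2379
print("b6",onplane("scene",(90+222/2.5,200+306/2.5),.012)) # TCP .5317 -.2565
print("top now",onplane("scene",(90+156/2.5,200+120/2.5),.212)) 
E
```

```text
0.012 [[ 0.50213579 -0.23609095  0.012     ]] [[ 0.50559213 -0.23655302  0.012     ]]
0.02 [[ 0.50532477 -0.23786053  0.02      ]] [[ 0.50742434 -0.23646069  0.02      ]]
initial tip (b4) [[ 0.50448556 -0.25776979  0.012     ]]
b5 [[ 0.50721498 -0.24093909  0.012     ]]
b6 [[ 0.52343513 -0.25339906  0.012     ]]
top now [[ 0.49369852 -0.22923725  0.212     ]]
```

The orange bead has clearly moved, to about (0.524,-0.232) from (0.511,-0.284). However, the stick tilts about 10 mm in the jaws along x. For insurance I'll make two more turns with a wider x and a firmer grip.

move_arm(
  moves=[
    [[0.54,-0.14,0],[0,0,0],0],
    [[0.65,0.14,0],[0,0,0],0],
    [[0.48,0.4,0],[0,0,0],0],
    [[0.17,0.54,0],[0,0,0],0],
    [[-0.17,0.54,0],[0,0,0],0],
  ],
  squeeze=120,
)

```text
clock: 19.35
position: [0.5336, -0.2687, 0.1565]
ee_rot: [1.0, 0.002, -0.001, -0.001]
ft_force: [-1.7, 4.0, 0.2]
grip_width: 0.143
```

move_arm(
  moves=[
    [[-0.48,0.4,0],[0,0,0],0],
    [[-0.65,0.14,0],[0,0,0],0],
    [[-0.65,-0.14,0],[0,0,0],0],
    [[-0.48,-0.4,0],[0,0,0],0],
    [[-0.17,-0.54,0],[0,0,0],0],
  ],
)

```text
clock: 19.98
position: [0.4739, -0.2578, 0.1593]
ee_rot: [1.0, 0.0, 0.003, 0.002]
ft_force: [3.7, -2.1, 0.9]
grip_width: 0.146
```

move_arm(
  moves=[
    [[0.17,-0.54,0],[0,0,0],0],
    [[0.48,-0.4,0],[0,0,0],0],
    [[0.65,-0.14,0],[0,0,0],0],
    [[0.65,0.14,0],[0,0,0],0],
    [[0.48,0.4,0],[0,0,0],0],
  ],
)

```text
clock: 20.6
position: [0.5335, -0.2418, 0.1566]
ee_rot: [1.0, 0.001, -0.002, -0.001]
ft_force: [-7.8, 3.5, 4.0]
grip_width: 0.146
```

move_arm(
  moves=[
    [[0.17,0.54,0],[0,0,0],0],
    [[-0.17,0.54,0],[0,0,0],0],
    [[-0.48,0.4,0],[0,0,0],0],
    [[-0.65,0.14,0],[0,0,0],0],
    [[-0.65,-0.14,0],[0,0,0],0],
  ],
)

```text
clock: 21.22
position: [0.4884, -0.281, 0.1578]
ee_rot: [1.0, -0.0, 0.001, 0.0]
ft_force: [2.0, 1.2, -0.1]
grip_width: 0.142
```

move_arm(
  moves=[
    [[-0.48,-0.4,0],[0,0,0],0],
    [[-0.17,-0.54,0],[0,0,0],0],
    [[0,0,0],[0,0,0],0],
    [[0,0,0],[0,0,0],0],
  ],
)

```text
clock: 21.72
position: [0.4745, -0.2568, 0.1592]
ee_rot: [1.0, 0.001, 0.003, 0.001]
ft_force: [5.6, 0.3, 1.8]
grip_width: 0.145
```

```bash
python3 - <<'E'
from h import *
print(get_obs()["position"])
w=camera("wrist");s=camera("scene")
m=mask(s,(6,180,100),(16,255,255),(100,260,220,365))
if m.any(): print(cen(m),onplane("scene",cen(m)[0],.02))
cv2.imwrite("pics/b8.png",np.hstack([cv2.resize(s[200:360,90:250],(400,400)),cv2.resize(w[50:250,150:350],(400,400))])[:,:,::-1])
E
```

```text
[ 0.47447513 -0.25681774  0.1591968 ]
(array([172.80898876, 312.33707865]), 89) [[ 0.50527208 -0.24666728  0.02      ]]
```

View pics/b8.png

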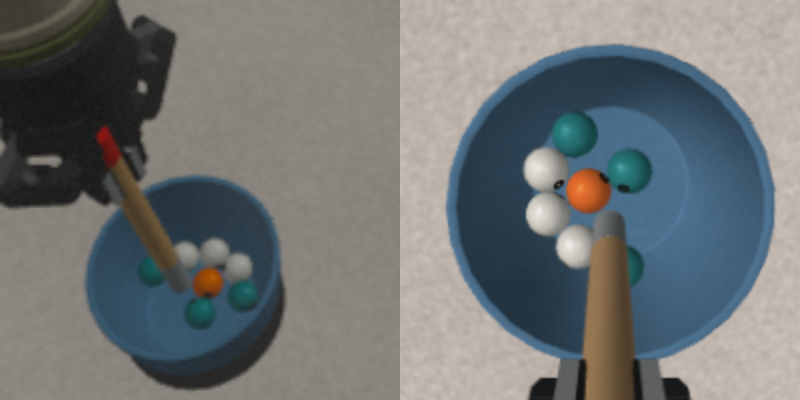

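The tip is around (0.489,-0.258), roughly 17 mm off centre towards −x. The orange bead is at (0.505,-0.247), 38 mm from its start. I'll lower the tip slightly, open the jaws and back off upwards.

move_arm(
  moves=[
    [[0,0,0.15],[0,0,0],0],
    [[0,0,0],[0,0,0],0.5],
    [[0,0,0],[0,0,0],1],
    [[0,0,0],[0,0,0],1],
    [[0,0,0],[0,0,0],1],
  ],
)

```text
clock: 22.45
position: [0.4728, -0.2569, 0.1538]
ee_rot: [1.0, 0.001, -0.0, 0.0]
ft_force: [-0.4, 0.2, -0.3]
grip_width: 0.975
```

move_arm(
  moves=[
    [[0,0,-0.3],[0,0,0],1],
    [[0,0,-0.7],[0,0,0],1],
    [[0,0,-1],[0,0,0],1],
    [[0,0,-1],[0,0,0],1],
    [[0,0,-1],[0,0,0],1],
  ],
)

```text
clock: 23.08
position: [0.4732, -0.2568, 0.2561]
ee_rot: [1.0, 0.001, 0.001, 0.0]
ft_force: [0.2, -0.8, 0.2]
grip_width: 1.002
```

move_arm(
  moves=[
    [[0,0,-1],[0,0,0],1],
    [[0,0,-1],[0,0,0],1],
    [[0,0,0],[0,0,0],1],
    [[0,0,0],[0,0,0],1],
    [[0,0,0],[0,0,0],1],
  ],
)

```text
clock: 23.7
position: [0.4726, -0.2567, 0.3032]
ee_rot: [1.0, 0.001, -0.001, -0.0]
ft_force: [0.1, 0.3, -0.6]
grip_width: 0.997
```

```bash
python3 - <<'E'
from h import *
o=get_obs();print(o["position"],o["ft_force"])
i=camera_info("wrist");w=camera("wrist");s=camera("scene")
for n,im,b,ii in(("scene",s,(90,200,250,380),None),("wrist",w,(100,50,420,330),i)):
    m=mask(im,(6,180,100),(16,255,255),b)
    if m.any(): print(n,cen(m),onplane(n,cen(m)[0],.02,ii))
cv2.imwrite("pics/b9.png",np.hstack([cv2.resize(s[180:380,70:270],(400,400)),cv2.resize(w[:,64:448],(400,400))])[:,:,::-1])
E
```

```text
[ 0.47264749 -0.25665827  0.30315338] [ 0.12713887  0.33782462 -0.607736  ]
scene (array([174.13978495, 313.76344086]), 93) [[ 0.50904015 -0.24738792  0.02      ]]
wrist (array([247.67532468, 123.30519481]), 154) [[ 0.50859072 -0.24652106  0.02      ]]
```

View pics/b9.png

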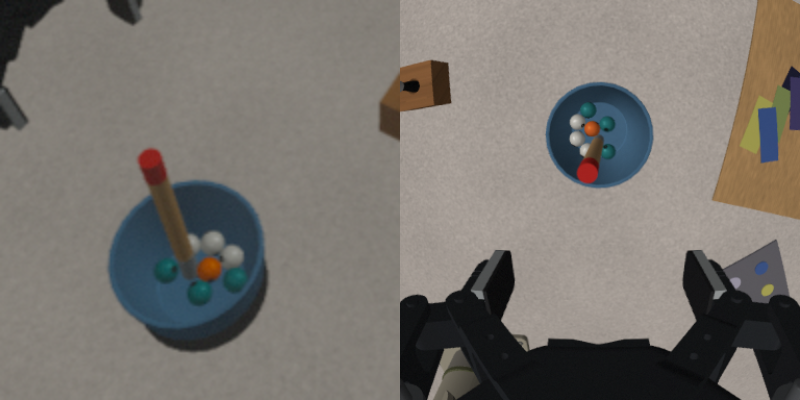

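Final view: the stick leans free in the bowl with its red top at (151,160), the orange bead is at (209,268), and the gripper is clear. I'll check that everything is at rest and that the brush hasn't moved, then hand in.

move_arm(
  moves=[
    [[0,0,-0.5],[0,0,0],1],
    [[0,0,0],[0,0,0],1],
    [[0,0,0],[0,0,0],1],
    [[0,0,0],[0,0,0],1],
    [[0,0,0],[0,0,0],1],
  ],
)

```text
clock: 24.42
position: [0.4729, -0.2568, 0.3161]
ee_rot: [1.0, 0.001, -0.0, -0.0]
ft_force: [0.7, -0.1, 0.2]
grip_width: 1.003
```

```bash
python3 - <<'E'
from h import *
a=camera("scene")
for _ in range(6): b=camera("scene")
red=lambda im:cen(mask(im,(0,150,60),(6,255,255),(110,230,200,300))|mask(im,(172,150,60),(180,255,255),(110,230,200,300)))
print("red",red(a),red(b));S=cv2.imread("pics/scene0.png")[:,:,::-1]
br=slice(190,260),slice(255,310);print("brush diff",np.abs(S[br].astype(int)-b[br]).mean(),"ref",np.abs(S[190:260,310:365].astype(int)-b[190:260,310:365]).mean())
if np.linalg.norm(red(a)[0]-red(b)[0])<.5: print(hand_in())
E
```

```text
red (array([136.10588235, 268.32941176]), 170) (array([145.30674847, 266.72392638]), 163)
brush diff 3.5406060606060605 ref 4.005454545454546
```

The stick's top is still rolling along the rim, so I held off handing in. I'll wait for it to settle.

move_arm(
  moves=[
    [[0,0,0],[0,0,0],1],
    [[0,0,0],[0,0,0],1],
    [[0,0,0],[0,0,0],1],
    [[0,0,0],[0,0,0],1],
    [[0,0,0],[0,0,0],1],
  ],
)

```text
clock: 25.4
position: [0.473, -0.2568, 0.3163]
ee_rot: [1.0, 0.001, 0.0, 0.0]
ft_force: [-0.3, 0.1, 0.1]
grip_width: 1.0
```

move_arm(
  moves=[
    [[0,0,0],[0,0,0],1],
    [[0,0,0],[0,0,0],1],
    [[0,0,0],[0,0,0],1],
    [[0,0,0],[0,0,0],1],
    [[0,0,0],[0,0,0],1],
  ],
)

```text
clock: 26.02
position: [0.473, -0.2568, 0.3163]
ee_rot: [1.0, 0.001, 0.0, 0.0]
ft_force: [0.1, 0.6, -1.0]
grip_width: 1.002
```

move_arm(
  moves=[
    [[0,0,0],[0,0,0],1],
    [[0,0,0],[0,0,0],1],
    [[0,0,0],[0,0,0],1],
    [[0,0,0],[0,0,0],1],
    [[0,0,0],[0,0,0],1],
  ],
)

```text
clock: 26.65
position: [0.473, -0.2568, 0.3163]
ee_rot: [1.0, 0.001, 0.0, 0.0]
ft_force: [0.4, 0.9, -0.6]
grip_width: 0.999
```

move_arm(
  moves=[
    [[0,0,0],[0,0,0],1],
    [[0,0,0],[0,0,0],1],
    [[0,0,0],[0,0,0],1],
    [[0,0,0],[0,0,0],1],
    [[0,0,0],[0,0,0],1],
  ],
)

```text
clock: 27.28
position: [0.473, -0.2568, 0.3163]
ee_rot: [1.0, 0.001, 0.0, 0.0]
ft_force: [-0.2, -0.2, 0.4]
grip_width: 1.0
```

```bash
cat > chk.py <<'E'
from h import *
B=(60,190,260,383)
for k in range(21):
    b=camera("scene")
    if k%4==0:
        c=cen(mask(b,(0,150,60),(5,255,255),B)|mask(b,(172,150,60),(180,255,255),B))
        m=mask(b,(6,180,100),(16,255,255),B);print(c[0].round(2),c[1],cen(m)[0].round(1) if m.any() else None)
print(onplane("scene",cen(m)[0],.02),get_obs()["clock"])
E
python3 chk.py
```

```text
[141.43 268.8 ] 157 [174.2 313.8]
[141.03 263.98] 161 [174.2 313.8]
[141.2  268.85] 163 [174.2 313.8]
[141.32 267.48] 164 [174.1 313.8]
[141.49 264.56] 160 [174.1 313.8]
[140.88 268.73] 165 [174.2 313.8]
[[ 0.50913845 -0.2474386   0.02      ]] 28.325
```

move_arm(
  moves=[
    [[0,0,0],[0,0,0],1],
    [[0,0,0],[0,0,0],1],
    [[0,0,0],[0,0,0],1],
    [[0,0,0],[0,0,0],1],
    [[0,0,0],[0,0,0],1],
  ],
)

```text
clock: 28.95
position: [0.473, -0.2568, 0.3163]
ee_rot: [1.0, 0.001, 0.0, 0.0]
ft_force: [-0.3, -0.2, -0.9]
grip_width: 0.999
```

move_arm(
  moves=[
    [[0,0,0],[0,0,0],1],
    [[0,0,0],[0,0,0],1],
    [[0,0,0],[0,0,0],1],
    [[0,0,0],[0,0,0],1],
    [[0,0,0],[0,0,0],1],
  ],
)

```text
clock: 29.58
position: [0.473, -0.2568, 0.3163]
ee_rot: [1.0, 0.001, 0.0, -0.0]
ft_force: [0.1, 0.7, 0.0]
grip_width: 1.001
```

move_arm(
  moves=[
    [[0,0,0],[0,0,0],1],
    [[0,0,0],[0,0,0],1],
    [[0,0,0],[0,0,0],1],
    [[0,0,0],[0,0,0],1],
    [[0,0,0],[0,0,0],1],
  ],
)

```text
clock: 30.2
position: [0.473, -0.2568, 0.3163]
ee_rot: [1.0, 0.001, 0.0, 0.0]
ft_force: [-0.3, 0.0, 0.1]
grip_width: 1.0
```

move_arm(
  moves=[
    [[0,0,0],[0,0,0],1],
    [[0,0,0],[0,0,0],1],
    [[0,0,0],[0,0,0],1],
    [[0,0,0],[0,0,0],1],
    [[0,0,0],[0,0,0],1],
  ],
)

```text
clock: 30.82
position: [0.473, -0.2568, 0.3163]
ee_rot: [1.0, 0.001, 0.0, 0.0]
ft_force: [0.1, -0.1, -0.6]
grip_width: 1.002
```

move_arm(
  moves=[
    [[0,0,0],[0,0,0],1],
    [[0,0,0],[0,0,0],1],
    [[0,0,0],[0,0,0],1],
    [[0,0,0],[0,0,0],1],
    [[0,0,0],[0,0,0],1],
  ],
)

```text
clock: 31.45
position: [0.473, -0.2568, 0.3163]
ee_rot: [1.0, 0.001, 0.0, 0.0]
ft_force: [0.3, 0.6, 0.5]
grip_width: 1.0
```

move_arm(
  moves=[
    [[0,0,0],[0,0,0],1],
    [[0,0,0],[0,0,0],1],
    [[0,0,0],[0,0,0],1],
    [[0,0,0],[0,0,0],1],
    [[0,0,0],[0,0,0],1],
  ],
)

```text
clock: 32.08
position: [0.473, -0.2568, 0.3163]
ee_rot: [1.0, 0.001, 0.0, 0.0]
ft_force: [0.0, -0.3, -0.5]
grip_width: 1.0
```

```bash
sed -i 's/k%4==0/k%2==0/;s/range(21)/range(17)/' chk.py; python3 chk.py
```

```text
[140.81 267.55] 161 [174.1 313.8]
[141.37 266.55] 161 [174.1 313.8]
[141.36 266.66] 160 [174.1 313.8]
[140.93 267.36] 162 [174.1 313.8]
[141.45 266.14] 163 [174.2 313.8]
[141.14 266.97] 159 [174.2 313.8]
[141.05 267.22] 167 [174.1 313.8]
[141.35 266.25] 163 [174.2 313.8]
[141.24 266.9 ] 164 [174.2 313.8]
[[ 0.50913845 -0.2474386   0.02      ]] 32.925
```

The wobble is dying out: about ±2.5 px before, about ±0.6 px now. I'll wait a little longer.

move_arm(
  moves=[
    [[0,0,0],[0,0,0],1],
    [[0,0,0],[0,0,0],1],
    [[0,0,0],[0,0,0],1],
    [[0,0,0],[0,0,0],1],
    [[0,0,0],[0,0,0],1],
  ],
)

```text
clock: 33.55
position: [0.473, -0.2568, 0.3163]
ee_rot: [1.0, 0.001, 0.0, 0.0]
ft_force: [0.1, 0.4, -1.1]
grip_width: 1.001
```

move_arm(
  moves=[
    [[0,0,0],[0,0,0],1],
    [[0,0,0],[0,0,0],1],
    [[0,0,0],[0,0,0],1],
    [[0,0,0],[0,0,0],1],
    [[0,0,0],[0,0,0],1],
  ],
)

```text
clock: 34.17
position: [0.473, -0.2568, 0.3164]
ee_rot: [1.0, 0.001, 0.0, 0.0]
ft_force: [-0.0, -0.9, -0.4]
grip_width: 1.002
```

move_arm(
  moves=[
    [[0,0,0],[0,0,0],1],
    [[0,0,0],[0,0,0],1],
    [[0,0,0],[0,0,0],1],
    [[0,0,0],[0,0,0],1],
    [[0,0,0],[0,0,0],1],
  ],
)

```text
clock: 34.8
position: [0.473, -0.2568, 0.3163]
ee_rot: [1.0, 0.001, 0.0, 0.0]
ft_force: [-0.4, 0.0, 0.4]
grip_width: 1.002
```

move_arm(
  moves=[
    [[0,0,0],[0,0,0],1],
    [[0,0,0],[0,0,0],1],
    [[0,0,0],[0,0,0],1],
    [[0,0,0],[0,0,0],1],
    [[0,0,0],[0,0,0],1],
  ],
)

```text
clock: 35.42
position: [0.473, -0.2568, 0.3163]
ee_rot: [1.0, 0.001, 0.0, 0.0]
ft_force: [0.6, -0.3, 0.1]
grip_width: 1.001
```

move_arm(
  moves=[
    [[0,0,0],[0,0,0],1],
    [[0,0,0],[0,0,0],1],
    [[0,0,0],[0,0,0],1],
    [[0,0,0],[0,0,0],1],
    [[0,0,0],[0,0,0],1],
  ],
)

```text
clock: 36.05
position: [0.473, -0.2568, 0.3164]
ee_rot: [1.0, 0.001, 0.0, 0.0]
ft_force: [0.1, 0.4, 0.3]
grip_width: 0.998
```

move_arm(
  moves=[
    [[0,0,0],[0,0,0],1],
    [[0,0,0],[0,0,0],1],
    [[0,0,0],[0,0,0],1],
    [[0,0,0],[0,0,0],1],
    [[0,0,0],[0,0,0],1],
  ],
)

```text
clock: 36.67
position: [0.473, -0.2568, 0.3163]
ee_rot: [1.0, 0.001, 0.0, 0.0]
ft_force: [0.1, -0.3, 0.3]
grip_width: 1.0
```

move_arm(
  moves=[
    [[0,0,0],[0,0,0],1],
    [[0,0,0],[0,0,0],1],
    [[0,0,0],[0,0,0],1],
    [[0,0,0],[0,0,0],1],
    [[0,0,0],[0,0,0],1],
  ],
)

```text
clock: 37.3
position: [0.473, -0.2568, 0.3163]
ee_rot: [1.0, 0.001, 0.0, 0.0]
ft_force: [0.2, -0.2, -0.4]
grip_width: 0.998
```

move_arm(
  moves=[
    [[0,0,0],[0,0,0],1],
    [[0,0,0],[0,0,0],1],
    [[0,0,0],[0,0,0],1],
    [[0,0,0],[0,0,0],1],
    [[0,0,0],[0,0,0],1],
  ],
)

```text
clock: 37.92
position: [0.473, -0.2568, 0.3163]
ee_rot: [1.0, 0.001, 0.0, 0.0]
ft_force: [0.1, 0.3, -0.3]
grip_width: 1.001
```

```bash
python3 chk.py; python3 -c "
from workcell import *
print(hand_in())"
```

```text
[141.21 266.61] 160 [174.2 313.8]
[141.25 266.79] 163 [174.2 313.8]
[141.29 266.8 ] 163 [174.1 313.8]
[141.27 266.82] 165 [174.2 313.8]
[141.23 266.76] 164 [174.1 313.8]
[141.18 266.59] 160 [174.2 313.8]
[141.2  266.82] 164 [174.2 313.8]
[141.19 266.72] 162 [174.2 313.8]
[141.15 266.69] 163 [174.2 313.8]
[[ 0.50913845 -0.2474386   0.02      ]] 38.775
the job is handed in; nothing more can be done
None
```

I took the red-topped stick out of its stand, stirred the beads for about five and a half turns, and let go. The stick is leaning free in the bowl. I handed in at 38.8 s of the 64 s allowed, and no verdict was reported.

**Last checks**
- **Stick:** it was still wobbling just after release, so I waited about 14 s. By the end its top moved only about 0.1 px between pictures, so it was at rest.
- **Orange bead:** it lies in the bowl at about (0.509, -0.247), roughly 37 mm from where it started.
- **Brush:** after release its area in the picture still matched the first one, apart from image noise.
- **Gripper:** it is open and well above the stick, touching nothing.

**What disagreed:** the stick tilted in the jaws along x while stirring, so its tip trailed the gripper by 8–14 mm. Pictures put the tip about 17 mm off centre at the two sides, in x, where I checked. I did not measure it all the way round, and the first turn was the narrowest. For safety I added two turns with a wider swing in x and a firmer grip.

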